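# Finish stacking a twin-plate race clutch on its flywheel

### The job

Finish stacking this twin-plate clutch on the flywheel. The middle plate has been laid on but is sitting up on the stands: turn it round until its lugs drop into the slots and it lies down on the lower disc. Then put the loose paddle disc on over the splined shaft, boss up, and slide it down until it lies flat on the middle plate; leave the other things on the bench where they are.

Things in the scene. Friction and masses are not known exactly. Their poses are not given: they have to be found in the camera images.
- flywheel: Steel flywheel 210 mm across, lying face up, fixed to the bench. Origin on its axis at bench level, z up. Face 26 mm above the bench. Six stands rise round it, 65 to 94 mm from the axis, with six slots between. Each stand has a flat step 46 mm above the bench from 65 to 81 mm from the axis, then a rim 48 mm above the bench out to 94 mm.
- slot (a point): In the middle of one of the six slots, 75 mm from the axis along the flywheel's x, 46 mm above the bench. Slots lie at 0, 60, 120... degrees from that x: straight, radial, 22 mm wide, mouths bevelled to 28 mm, open at the top and outside, down to the face.
- shaft_nose (a point): Tip of the fixed aluminium shaft in the flywheel's centre, 94 mm above the bench. Top 30 mm: plain 25 mm round handle, tapered nose. From 64 mm above the bench down: ten spline teeth, 34 mm over the teeth, 27 mm at the root, each 3.8 mm wide with a bevelled upper end, at 0, 36, 72... degrees from the flywheel's x.
- lower_disc: First paddle disc, 124 mm across, already down on the flywheel face and on the splines, boss down in the flywheel's bore; stays there. Its four paddles are 8 mm thick, tops 34 mm above the bench. Origin at the centre of the paddles' underside.
- middle_plate: Loose dark cast-iron ring, about 0.6 kg, 10 mm thick, bore 84 mm, outside 124 mm, with six straight outward lugs 17 mm wide at 0, 60, 120... degrees from its x. Origin at the centre of the underside. At first it lies level, lugs on the stands' steps (underside 46 mm above the bench), 20 to 40 degrees off the slots. Down, its underside is 34 mm above the bench.
- lug_end (a point): Middle of the end of the plate's lug along its x, at half thickness, 80 mm from the centre. On the steps the lugs stand 8 mm higher than the stands' rims, which keep the plate centred to 1 mm. It turns there when a lug is pushed sideways with a few N, and falls 12 mm by its own weight once the lugs are over the slots.
- top_disc: Loose second paddle disc, about 0.36 kg, on the bench boss up: four friction paddles 8 mm thick at 0, 90, 180, 270 degrees from its x, 40 to 62 mm from the centre, on thin arms (top 5.5 mm above the underside). Origin at the centre of the underside, z up through the boss. Fully down on the plate its underside is 44 mm above the bench.
- boss_top (a point): Centre of the top of that disc's boss, 30 mm above the underside. Boss 52 mm across, ten flats facing 0, 36, 72... degrees from the disc's x. Bore right through, 36 mm with ten teeth (3.4 mm wide, 29 mm between tips), grooves at 0, 36, 72... degrees: it goes on when its yaw differs from the flywheel's by a multiple of 36 degrees, within 3 degrees and 1 mm.
- old_disc: Bystander: worn full-face clutch disc, 200 mm across, 9 mm thick, 22 mm high at the centre. Origin at the centre of its underside.
- spray_can: Bystander: grey spray can standing on the bench, 66 mm across, 190 mm high. Origin at the centre of its base.
- spanner: Bystander: steel spanner 200 mm long, lying on the bench. Origin near its middle.
Mind the look-alikes: they are no part of the job. What is shaped like the top_disc but pink or turquoise is not meant. Of the things that look like the middle_plate, the larger one is meant.

How it is judged:
By the outcome, as a careful person would: the job done as asked, in the order asked, and still so for the second after the job is handed in, with the robot touching nothing.
It also fails if it takes over 58 s, if anything falls off the work surface, if the arm or the gripper's body presses on something with over 40 N, if the wrist force passes 120 N, or if a joint passes its speed limit or range.

### The arm

A 6-joint arm with a two-finger parallel gripper is mounted at the origin on the work surface. World frame = base frame: x ahead of the robot, y to its left, z up, the work surface at z = 0. Lengths are in m, angles in rad, forces in N, time in s.
With the tool pointing down it reaches from about 0.375 to 0.825 m from the base axis. Payload 5.5 kg.
Tool frame: the origin (TCP) lies midway between the tips of the shut fingers; the grasp point (between the pads) lies 19 mm behind it; z points along the fingers, y is the line along which they close (so a half turn about z gives the same grasp; the last joint's range is limited). The gripper opens to 85 mm and grips with 20 to 120 N. Pads are 22 mm wide; open, the fingers measure 114 mm over their backs; the gripper's body (76 mm by 85 mm) begins 54 mm behind the grasp point. The pads swing forward as they close: fully open they stand 13 mm farther back than shut.
Start: joints at [-1.257, 0.314, -0.047, 1.21, 0, 1.571], TCP at [0.185, -0.571, 0.231] pointing down, gripper open.
Joint ranges: [-2.67, 2.67], [-0.69, 1.73], [-1.03, 1.25], [-2.08, 2.16], [-1.42, 1.45], [-3.14, 3.14]. Speed limits (rad/s): [2.39, 2.39, 3.01, 3.14, 3.14, 3.14].

### API

Orientations are given as a rotation vector (axis times angle).
In Python, from workcell import env gives the robot as it stands. The module is installed in compiled form; this text tells all that it offers.
- The arm moves only by the tool step_arm, never from a script. Its argument "deltas" is a list that holds one entry, the list of rows, each a list of 5 numbers: the opening, from -1 (shut) to 1 (fully open), then the shift along the tool's x, y, z normalised to -1 to 1, where 1 is 40 mm, then the turn about the tool's z normalised to -1 to 1, where 1 is 0.1 rad. In form: [[[jaw, x, y, z, yaw], ...]]. A call has 1 to 12 rows; each row shifts and turns the commanded pose from where the row before left it, along the tool's axes as they then stand; what a row does not reach is not made up. A row lasts 1/12 s, in which the tool goes at most 41.7 mm and 7.16 degrees, less where a joint would pass 70% of its speed; a pose out of reach is approached as far as the arm can. A call with a number of a shift or a turn outside -1 to 1 is refused whole. A call with a gripper value outside its range is refused whole. The fingers move at their own pace and stop on an object; "squeeze" is the grip in N (left out, the last holds). Time passes only in rows, so rows that do not move let the fingers close. It gives the time, the measured TCP pose, the force, the opening and the grip force at its end, in the units of the state.
- env.get_state(): the state, without advancing time (a new reading comes with each control period).
- env.snapshot(name): name is "scene" or "top" or "wrist"; returns the picture (384x512x3 uint8, red, green, blue); there is no depth.
- env.calibration(name): a dict with "camera_matrix" (3x3 intrinsics, pixels), "rvec" (rotation vector, rad) and "tvec" (3), from world to camera coordinates, as OpenCV has them; the wrist camera has in their place "hand_eye" (4x4, takes a point from camera to tool coordinates, whose origin is the TCP and whose axes are the flange's). Camera axes: x right, y down, z forward; pixel columns grow to the right and rows downward; lengths in m; the calibration is good to about 2 mm. A picture is of the moment at which its call begins: read the wrist's pose just before it. calibration takes no time and is no camera call.
- env.hand_in(): hands the job in; it is judged then, once.
The state is a dict: "clock": time; "joint_pos": joint angles; "qd": joint speeds; "joint_torque": joint torques, N m; "tool_pos": TCP position; "ee_rot": TCP orientation; "wrist_force": force on the tool from outside, world axes, zero at the start; "ft_torque": the same for the moment, N m; "opening": finger opening in m; "finger_force": force on a finger pad.
Only numpy, scipy, OpenCV 4.12 (cv2) and the standard library are available. Lean on these libraries where they do the work, as an engineer would, in place of code of your own. Each camera call takes 0.05 s, during which the arm holds its last target. There are 200 camera calls.

## Working session

There is one attempt and no reset: what is moved stays moved. The work goes in short steps, Python scripts to look and compute and a tool call to move; the robot and the scene stay as the last step left them, time stands still between calls to the robot, and variables do not carry over. Pictures are saved under pics/ and viewed, at most 10 in all, crops included, and the job is handed in when it is done.

Besides the shell and the picture viewer there is one more tool, called after "Request:" as name(argument=value, ...), one argument or row to a line, values as JSON. step_arm: Moves the arm, as the interface text tells. Scaled input: -1 to 1 covers 40 mm each way for a shift and 0.1 rad each way for a turn. Its arguments: {"type":"object","properties":{"deltas":{"type":"array"},"squeeze":{"type":"number"}},"required":["deltas"]}

```bash
mkdir -p pics && python3 - <<'E'
from workcell import env
import cv2,numpy as np
np.set_printoptions(precision=4,suppress=True)
for n in("scene","top"):
    im=env.snapshot(n);cv2.imwrite(f"pics/{n}0.png",im[:,:,::-1]);c=env.calibration(n)
    R=cv2.Rodrigues(np.array(c["rvec"],float))[0];print(n,c["camera_matrix"],-R.T@np.array(c["tvec"]).ravel(),R[2])
print(env.calibration("wrist"));print(env.get_state())
E
```

```text
scene [[403.3002   0.     255.7153]
 [  0.     403.3002 194.4487]
 [  0.       0.       1.    ]] [ 1.3977 -0.2145  0.796 ] [-0.7367  0.1879 -0.6495]
top [[481.9756   0.     253.5088]
 [  0.     481.9756 179.4476]
 [  0.       0.       1.    ]] [ 0.287  -0.0002  1.5098] [ 0.1991 -0.0042 -0.98  ]
{'camera_matrix': array([[287.1994,   0.    , 251.87  ],
       [  0.    , 287.1994, 195.6618],
       [  0.    ,   0.    ,   1.    ]]), 'hand_eye': array([[ 0.0006, -0.9559, -0.2938,  0.0736],
       [ 1.    ,  0.0005,  0.0006,  0.0005],
       [-0.0005, -0.2938,  0.9559, -0.1432],
       [ 0.    ,  0.    ,  0.    ,  1.    ]])}
{'clock': 0.1, 'joint_pos': array([-1.257 ,  0.3141, -0.048 ,  1.2102, -0.    ,  1.5708]), 'qd': array([ 0.001 , -0.0023,  0.0023,  0.0004,  0.0003, -0.0022]), 'joint_torque': array([  0.0013, -54.0766,  34.0542,   0.0112,   0.0001,   0.    ]), 'tool_pos': array([ 0.185 , -0.5702,  0.2305]), 'ee_rot': array([-3.1015, -0.4906,  0.0004]), 'wrist_force': array([-0.3449, -0.8923, -0.0447]), 'ft_torque': array([ 0.0336, -0.0127,  0.0659]), 'finger_force': 0.0, 'opening': 0.08510818218835388}
```

View pics/scene0.png

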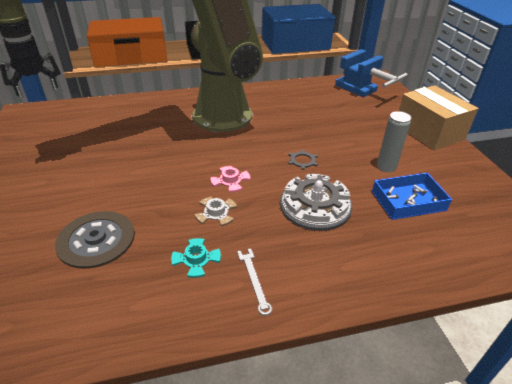

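View pics/top0.png

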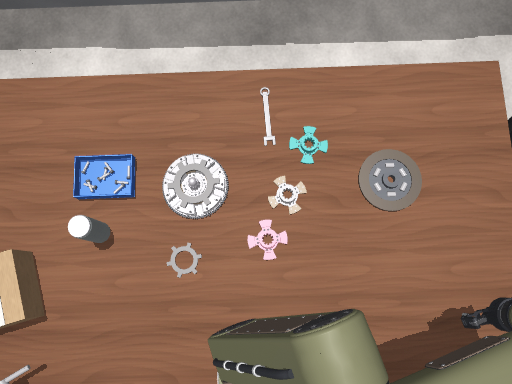

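The top view shows the flywheel at about (195,186) with the plate on it, the wanted disc (tan paddles) at (287,194), a pink look-alike at (267,240), a turquoise one at (308,145) and the small ring at (184,260).

```bash
cat > h.py <<'E'
from workcell import env
import cv2,numpy as np
np.set_printoptions(precision=4,suppress=True)
def cam(n):
    c=env.calibration(n);K=np.array(c["camera_matrix"])
    if n!="wrist":
        R=cv2.Rodrigues(np.array(c["rvec"],float))[0];t=np.array(c["tvec"],float).ravel();return K,R,t
    s=env.get_state();T=np.eye(4);T[:3,:3]=cv2.Rodrigues(s["ee_rot"])[0];T[:3,3]=s["tool_pos"]
    M=np.linalg.inv(T@np.array(c["hand_eye"]));return K,M[:3,:3],M[:3,3]
def ray(C,px,z):
    K,R,t=C;o=-R.T@t;p=np.atleast_2d(px).astype(float)
    d=np.c_[p,np.ones(len(p))]@np.linalg.inv(K).T@R
    return o+d*((z-o[2])/d[:,2])[:,None]
def proj(C,P):
    K,R,t=C;q=(np.atleast_2d(P)@R.T+t)@K.T;return q[:,:2]/q[:,2:]
def rectify(im,C,c,z,half,n=600):
    # metric picture of plane z: column = +x world, row = -y world
    w=np.array([[c[0]-half,c[1]+half,z],[c[0]+half,c[1]+half,z],[c[0]+half,c[1]-half,z],[c[0]-half,c[1]-half,z]])
    H=cv2.getPerspectiveTransform(proj(C,w).astype(np.float32),np.float32([[0,0],[n,0],[n,n],[0,n]]))
    return cv2.warpPerspective(im,H,(n,n),flags=cv2.INTER_CUBIC)
def tool():
    s=env.get_state();return s["tool_pos"],cv2.Rodrigues(s["ee_rot"])[0],s
def go(target,yawx=None):
    p,R,s=tool();d=R.T@(np.array(target)-p)/0.04
    a=np.arctan2(R[1,0],R[0,0]);print("tool xdir deg",np.degrees(a),"delta units",d,"pos",p,"q",s["joint_pos"])
    if yawx is not None:
        # tool z down: positive turn about tool z lowers world angle
        e=(a-yawx+np.pi)%(2*np.pi)-np.pi;print("yaw units",e/0.1)
E
python3 - <<'E'
from h import *
C=cam("top");im=cv2.imread("pics/top0.png")
for n,px,z in(("fly",(195,186),.05),("disc",(287,194),.02),("pink",(267,240),.02),("turq",(308,145),.02),("spanner",(268,120),0),("old",(390,180),.01)):print(n,ray(C,px,z))
p,R,s=tool();print(R)
a=rectify(im,C,ray(C,(195,186),.05)[0],.056,.12,390);b=rectify(im,C,ray(C,(287,194),.02)[0],.006,.08,390)
cv2.imwrite("pics/r0.png",np.hstack([a,b]))
E
```

```text
fly [[0.5699 0.1747 0.05  ]]
disc [[ 0.539  -0.1096  0.02  ]]
pink [[ 0.3981 -0.0407  0.02  ]]
turq [[ 0.6952 -0.185   0.02  ]]
spanner [[ 0.7906 -0.0617  0.    ]]
old [[ 0.573 -0.439  0.01 ]]
[[ 0.9512  0.3087 -0.0005]
 [ 0.3087 -0.9512  0.0014]
 [-0.     -0.0015 -1.    ]]
```

View pics/r0.png

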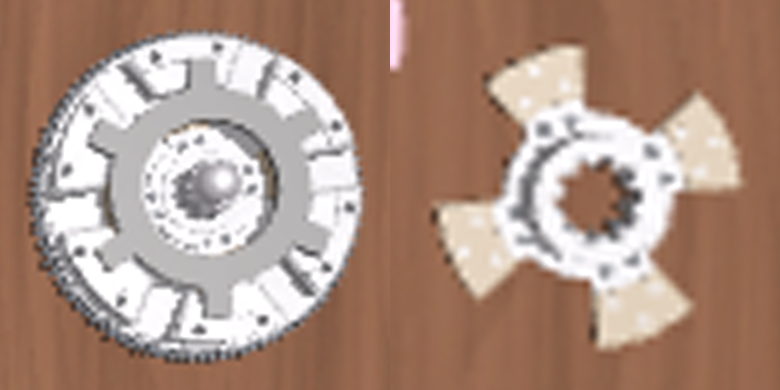

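The rectified crop (world x right, y up) shows the plate's lugs about 25-30° off the slots and the disc's boss and paddles clearly. I'll go over the disc for a wrist look, then on to the flywheel.

Request:
step_arm(
  deltas=[
    [[1,0.8,-0.55,0.1,0],[1,0.8,-0.55,0.1,0],[1,0.8,-0.55,0.1,0],[1,0.8,-0.55,0.1,0],[1,0.8,-0.55,0.1,0],[1,0.8,-0.55,0.1,0],[1,0.8,-0.55,0.1,0],[1,0.8,-0.55,0.1,0],[1,0.8,-0.55,0.1,0],[1,0.8,-0.55,0.1,0],[1,0.8,-0.55,0.1,0],[1,0.8,-0.55,0.1,0]],
  ],
)

```text
clock: 1.1
tool_pos: [0.4696, -0.1992, 0.1829]
ee_rot: [-3.103, -0.491, 0.001]
wrist_force: [0.3, -0.6, 0.0]
opening: 0.0851
finger_force: 0.0
```

Request:
step_arm(
  deltas=[
    [[1,0.8,-0.55,0.1,0],[1,0.8,-0.55,0.1,0],[1,0.8,-0.55,0.1,0],[1,0,0,0,0],[1,0,0,0,0],[1,0,0,0,0]],
  ],
)

```text
clock: 1.6
tool_pos: [0.5392, -0.1087, 0.1708]
ee_rot: [-3.103, -0.492, 0.002]
wrist_force: [-1.0, -0.5, 0.7]
opening: 0.0851
finger_force: 0.0
```

```bash
python3 - <<'E'
from h import *
C=cam("wrist");cv2.imwrite("pics/wd.png",env.snapshot("wrist")[:,:,::-1])
np.savez("wd.npz",K=C[0],R=C[1],t=C[2])
go((.570,.175,.18))
E
```

```text
tool xdir deg 17.94508612276876 delta units [ 2.9249 -6.5227 -0.2258] pos [ 0.5391 -0.1093  0.1711] q [-0.1997  0.2528 -0.2682  1.0508 -0.0005  2.6287]
```

View pics/wd.png

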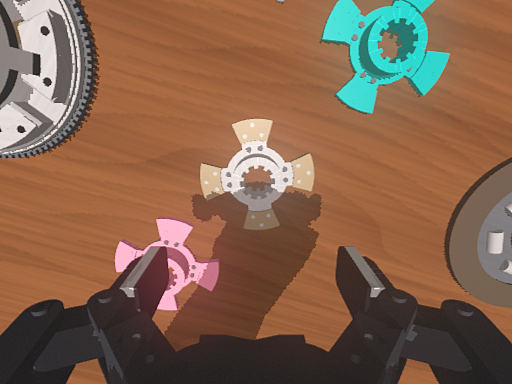

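The wrist view shows the wanted disc at (257,177), paddles toward (252,132), (211,181), (303,173), (262,219). Now over the flywheel.

Request:
step_arm(
  deltas=[
    [[1,0.365,-0.815,-0.03,0],[1,0.365,-0.815,-0.03,0],[1,0.365,-0.815,-0.03,0],[1,0.365,-0.815,-0.03,0],[1,0.365,-0.815,-0.03,0],[1,0.365,-0.815,-0.03,0],[1,0.365,-0.815,-0.03,0],[1,0.365,-0.815,-0.03,0],[1,0,0,0,0],[1,0,0,0,0],[1,0,0,0,0]],
  ],
)

```text
clock: 2.57
tool_pos: [0.5703, 0.1739, 0.1809]
ee_rot: [3.103, 0.489, -0.001]
wrist_force: [0.3, 0.3, 0.3]
opening: 0.0856
finger_force: 0.0
```

```bash
python3 - <<'E'
from h import *
C=cam("wrist");im=env.snapshot("wrist")[:,:,::-1].copy();cv2.imwrite("pics/wf.png",im)
np.savez("wf.npz",K=C[0],R=C[1],t=C[2])
go((.570,.175,.18))
a=rectify(im,C,(.57,.175),.056,.1,400)
D=np.load("wd.npz");D=(D["K"],D["R"],D["t"]);c=ray(D,(257,177),.02)[0];print("disc",c)
b=rectify(cv2.imread("pics/wd.png"),D,c,.03,.04,400)
cv2.imwrite("pics/r1.png",np.hstack([a,b]))
E
```

```text
tool xdir deg 17.856109004634458 delta units [ 0.0047 -0.0381  0.0224] pos [0.5703 0.1735 0.1809] q [ 0.2956  0.3302 -0.1402  1.1009 -0.0006  3.1256]
disc [ 0.5444 -0.1133  0.02  ]
```

View pics/r1.png

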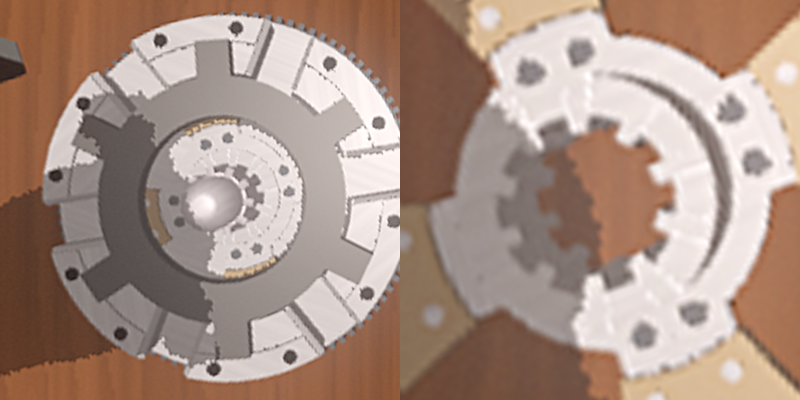

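Left (0.5 mm/px): lug ends at (214,42) and (235,357), slots between them; right: disc bore grooves are visible. The wrist and top estimates differ by several mm, so I'll cross-check with the scene camera.

```bash
python3 - <<'E'
from h import *
def tan(im):
    h=cv2.cvtColor(im,cv2.COLOR_BGR2HSV);m=cv2.inRange(h,(10,40,60),(25,110,255))
    return cv2.morphologyEx(m,cv2.MORPH_OPEN,np.ones((3,3)))
D=np.load("wd.npz");F=np.load("wf.npz");W=lambda D:(D["K"],D["R"],D["t"])
for n,C,f,roi in(("top",cam("top"),"pics/top0.png",(255,165,320,225)),("scene",cam("scene"),"pics/scene0.png",(185,190,245,230)),("wrist",W(D),"pics/wd.png",(190,105,325,240))):
    im=cv2.imread(f);m=tan(im);k=np.zeros_like(m);k[roi[1]:roi[3],roi[0]:roi[2]]=1;m=m*k
    n_,l,s,ce=cv2.connectedComponentsWithStats(m);i=[j for j in range(1,n_) if s[j,4]>15]
    P=ray(C,ce[i],.008);print(n,s[i,4]);print(P[:,:2],"mean",P[:,:2].mean(0))
# nose: triangulate
for n,C,f,px in(("top",cam("top"),"pics/top0.png",(260,80)),):pass
ct,cs=cam("top"),cam("scene")
it,isc=cv2.imread("pics/top0.png"),cv2.imread("pics/scene0.png")
a=cv2.resize(it[145:225,155:235],(400,400),interpolation=cv2.INTER_CUBIC);b=cv2.resize(isc[165:235,275:355],(400,350),interpolation=cv2.INTER_CUBIC)
cv2.imwrite("pics/z.png",np.hstack([a,cv2.copyMakeBorder(b,0,50,0,0,0)]))
E
```

```text
top [24 21 36 22 32 22]
[[ 0.5964 -0.0987]
 [ 0.5873 -0.0778]
 [ 0.5522 -0.1613]
 [ 0.5073 -0.0671]
 [ 0.4878 -0.123 ]
 [ 0.4949 -0.1424]] mean [ 0.5377 -0.1117]
scene [45 72 74 81]
[[ 0.4995 -0.1395]
 [ 0.5276 -0.0681]
 [ 0.5685 -0.1616]
 [ 0.594  -0.0947]] mean [ 0.5474 -0.1159]
wrist [729 652 645  17 577]
[[ 0.5884 -0.0938]
 [ 0.5629 -0.1603]
 [ 0.5225 -0.0671]
 [ 0.5278 -0.1532]
 [ 0.4955 -0.1341]] mean [ 0.5394 -0.1217]
```

View pics/z.png

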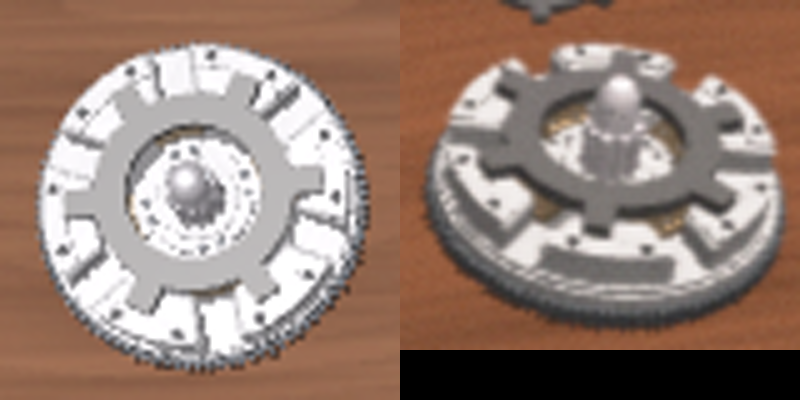

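Both views now agree: flywheel centre ≈ (0.582, 0.175), disc ≈ (0.543, −0.1135), plate lugs at 33.8° + 60k. I'll straddle the 33.8° lug with the fingers and sweep it CCW.

Request:
step_arm(
  deltas=[
    [[-0.36,0.69,-0.153,0,0],[-0.36,0.69,-0.153,0,0],[-0.36,0.69,-0.153,0,0],[-0.36,0,0,0.5,-0.927],[-0.36,0,0,0.7,-0.927],[-0.36,0,0,0.8,-0.927],[-0.36,0,0,0.6,0],[-0.36,0,0,0,0],[-0.36,0,0,0,0]],
  ],
)

```text
clock: 3.37
tool_pos: [0.6434, 0.2129, 0.0759]
ee_rot: [-3.0, -0.922, 0.006]
wrist_force: [-0.4, 0.3, 1.1]
opening: 0.0276
finger_force: 0.0
```

```bash
python3 - <<'E'
from h import *
a=np.radians(33.8);go((.582+.074*np.cos(a),.175+.074*np.sin(a),.048),a)
cv2.imwrite("pics/w2.png",env.snapshot("wrist")[:,:,::-1])
E
```

```text
tool xdir deg 34.17380390389813 delta units [ 0.0484 -0.0637  0.6964] pos [0.6434 0.2129 0.0759] q [ 0.318   0.5522 -0.0518  0.9705  0.0032  2.8631]
yaw units 0.06524108879831125
```

View pics/w2.png

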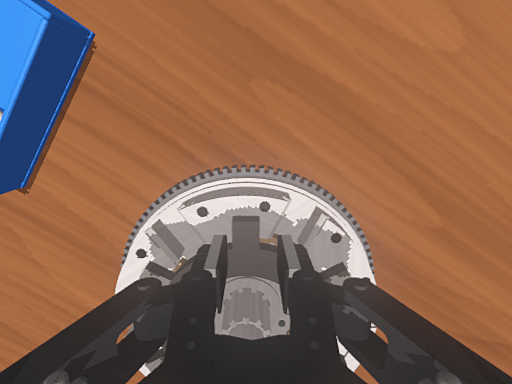

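The lug (245,235) sits between the fingers (211–288). Descend and begin the sweep.

Request:
step_arm(
  deltas=[
    [[-0.36,0.03,-0.06,0.35,0],[-0.36,0,0,0.35,0],[-0.36,0,0,0,0],[-0.36,0,0,0,0]],
  ],
)

```text
clock: 3.75
tool_pos: [0.645, 0.2177, 0.0507]
ee_rot: [-2.999, -0.925, -0.002]
wrist_force: [0.4, -0.5, -0.1]
opening: 0.0272
finger_force: 0.0
```

Request:
step_arm(
  deltas=[
    [[-0.36,-0.0023,-0.0925,0,-0.5],[-0.36,-0.0023,-0.0925,0,-0.5],[-0.36,-0.0023,-0.0925,0,-0.5],[-0.36,-0.0023,-0.0925,0,-0.5],[-0.36,-0.0023,-0.0925,0,-0.5],[-0.36,-0.0023,-0.0925,0,-0.5],[-0.36,0,0,0,0]],
  ],
)

```text
clock: 4.33
tool_pos: [0.6304, 0.2348, 0.0515]
ee_rot: [-2.826, -1.366, -0.006]
wrist_force: [0.3, -0.2, 0.4]
opening: 0.0273
finger_force: 0.1
```

```bash
python3 - <<'E'
from h import *
go((.582,.175,.048))
cv2.imwrite("pics/w3.png",env.snapshot("wrist")[:,:,::-1])
E
```

```text
tool xdir deg 51.59079031369606 delta units [-1.923  -0.0204  0.0789] pos [0.6304 0.2348 0.0515] q [ 0.3548  0.5587 -0.1016  0.907   0.0033  2.596 ]
```

View pics/w3.png

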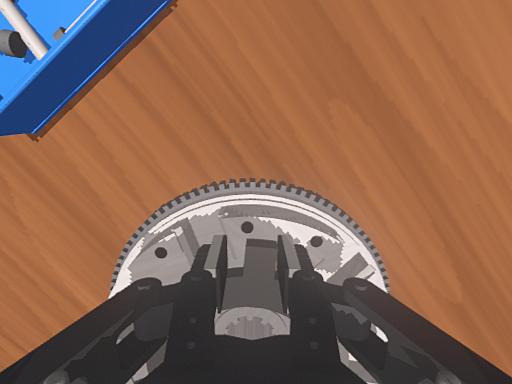

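The lug (260,245) is carried by the right finger; the slot is to the left at about (185,240). Continue.

Request:
step_arm(
  deltas=[
    [[-0.36,-0.0023,-0.0925,0.02,-0.5],[-0.36,-0.0023,-0.0925,0.02,-0.5],[-0.36,-0.0023,-0.0925,0.02,-0.5],[-0.36,-0.0023,-0.0925,0,-0.5],[-0.36,0,0,0,0],[-0.36,0,0,0,0]],
  ],
)

```text
clock: 4.88
tool_pos: [0.6176, 0.2423, 0.0478]
ee_rot: [-2.678, -1.636, -0.004]
wrist_force: [1.1, 0.2, 1.4]
opening: 0.0272
finger_force: 1.3
```

Request:
step_arm(
  deltas=[
    [[-0.36,-0.001,-0.037,0,-0.2],[-0.36,-0.001,-0.037,0,-0.2],[-0.36,-0.001,-0.037,0,-0.2],[-0.36,-0.001,-0.037,0,-0.2],[-0.36,-0.001,-0.037,0,-0.2],[-0.36,-0.001,-0.037,0,-0.2],[-0.36,-0.001,-0.037,0,-0.2],[-0.36,-0.001,-0.037,0,-0.2],[-0.36,0,0,0,0],[-0.36,0,0,0,0]],
  ],
)

```text
clock: 5.72
tool_pos: [0.6065, 0.247, 0.0477]
ee_rot: [-2.536, -1.849, -0.005]
wrist_force: [2.6, -0.2, 6.7]
opening: 0.0272
finger_force: 3.2
```

```bash
python3 - <<'E'
from h import *
go((.582,.175,.048))
C=cam("wrist");im=env.snapshot("wrist")[:,:,::-1].copy();cv2.imwrite("pics/w4.png",im)
E
```

```text
tool xdir deg 72.19031589502846 delta units [-1.902  -0.0327 -0.0164] pos [0.6065 0.247  0.0477] q [ 0.3849  0.5332 -0.1545  0.8808  0.0037  2.2666]
```

View pics/w4.png

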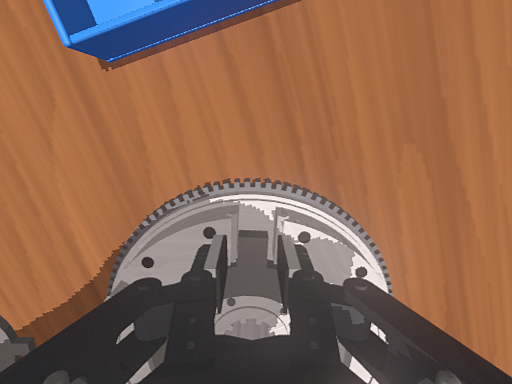

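The lug (253,240) lies between the slot walls (240–280). I'll raise slightly, sweep a bit on, and watch the force.

Request:
step_arm(
  deltas=[
    [[-0.36,0,0,-0.07,0],[-0.36,0,0,0,0],[-0.36,0,0,0,0]],
  ],
)

```text
clock: 6.02
tool_pos: [0.6046, 0.2465, 0.0489]
ee_rot: [-2.535, -1.848, 0.001]
wrist_force: [0.8, -0.3, 0.2]
opening: 0.0275
finger_force: 0.0
```

Request:
step_arm(
  deltas=[
    [[-0.36,-0.001,-0.037,0,-0.2],[-0.36,-0.001,-0.037,0,-0.2],[-0.36,-0.001,-0.037,0,-0.2],[-0.36,0,0,0,0],[-0.36,0,0,0,0]],
  ],
)

```text
clock: 6.43
tool_pos: [0.6012, 0.2477, 0.0493]
ee_rot: [-2.48, -1.923, -0.001]
wrist_force: [-0.1, 0.3, -0.3]
opening: 0.0273
finger_force: 0.0
```

Request:
step_arm(
  deltas=[
    [[-0.36,0,0,-0.8,0],[-0.36,0,0,-0.8,0],[-0.36,-0.47,0,-0.8,0],[-0.36,-0.47,0,-0.8,0],[1,-0.47,0,0,0],[1,-0.47,0,0,0],[1,0,0,0,0],[1,0,0,0,0],[1,0,0,0,0]],
  ],
)

```text
clock: 7.18
tool_pos: [0.583, 0.1747, 0.1771]
ee_rot: [-2.48, -1.923, -0.002]
wrist_force: [0.1, 0.3, 1.2]
opening: 0.0844
finger_force: 0.0
```

```bash
python3 - <<'E'
from h import *
go((.582,.175,.18))
C=cam("wrist");im=env.snapshot("wrist")[:,:,::-1].copy();cv2.imwrite("pics/w5.png",im)
np.savez("w5.npz",K=C[0],R=C[1],t=C[2])
for z in(.044,.056):
    r=rectify(im,C,(.582,.175),z,.1,400);cv2.imwrite(f"pics/r5_{int(z*1e3)}.png",r)
r=rectify(im,C,(.582,.175),.044,.1,400)
a=rectify(im,C,(.582,.175),.044,.1,400);b=rectify(im,C,(.582,.175),.064,.025,400)
cv2.imwrite("pics/r5.png",np.hstack([a,b]))
# radial profile of outer ring edge & lug polar brightness
g=cv2.cvtColor(r,cv2.COLOR_BGR2GRAY);pol=cv2.warpPolar(g,(200,360),(200,200),200,0)
for rad in(56,68,74,86):print(rad,[int(v) for v in pol[::6,2*rad]])
E
```

```text
tool xdir deg 75.56952900475433 delta units [ 0.0011 -0.025  -0.0718] pos [0.583  0.1747 0.1771] q [ 0.2891  0.3548 -0.1144  1.1016  0.0038  2.1118]
56 [159, 154, 152, 149, 149, 143, 103, 97, 94, 84, 138, 137, 136, 134, 133, 132, 102, 87, 85, 82, 82, 82, 81, 83, 83, 82, 83, 82, 84, 86, 87, 90, 89, 86, 144, 145, 147, 151, 152, 156, 159, 163, 166, 170, 172, 175, 177, 178, 179, 179, 179, 179, 179, 177, 176, 172, 170, 167, 164, 160]
68 [193, 218, 222, 215, 214, 214, 208, 150, 138, 138, 126, 212, 215, 209, 211, 213, 211, 156, 85, 83, 131, 138, 141, 138, 137, 140, 139, 122, 83, 83, 82, 140, 145, 219, 219, 223, 221, 117, 153, 154, 176, 227, 234, 231, 236, 237, 237, 181, 183, 183, 191, 242, 245, 240, 239, 234, 228, 144, 164, 159]
74 [190, 223, 217, 216, 210, 213, 213, 173, 137, 135, 176, 214, 208, 210, 207, 205, 210, 157, 85, 83, 127, 137, 135, 134, 134, 133, 137, 133, 82, 82, 112, 141, 191, 214, 212, 211, 217, 139, 150, 155, 171, 231, 230, 232, 232, 238, 242, 177, 185, 180, 186, 248, 244, 242, 235, 238, 233, 116, 164, 160]
86 [140, 225, 215, 215, 211, 214, 100, 206, 211, 217, 194, 219, 204, 211, 206, 212, 213, 172, 193, 216, 113, 138, 132, 136, 135, 139, 137, 132, 135, 136, 131, 143, 208, 213, 210, 218, 213, 194, 220, 221, 229, 133, 226, 232, 237, 247, 244, 185, 248, 248, 249, 132, 243, 242, 242, 239, 194, 175, 227, 223]
```

View pics/r5.png

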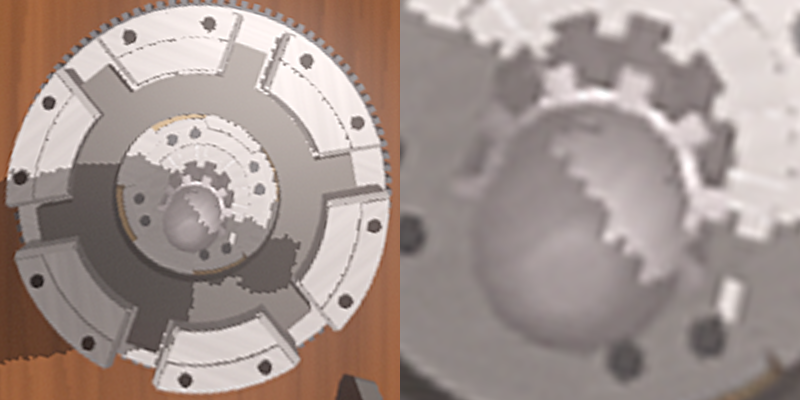

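The left half shows the plate down, with all six lugs in the slots. The right half shows spline teeth at about (560,80), (635,85), (692,130). Now angle numbers for the stands (via the bolt holes) and the disc bore.

```bash
cat > ph.py <<'E'
from h import *
def phase10(im,C,c,z,lo,hi,show=True):
    g=cv2.cvtColor(rectify(im,C,c,z,.04,800),cv2.COLOR_BGR2GRAY)
    pol=cv2.warpPolar(g,(400,720),(400,400),400,0)[::-1].astype(float) # row i ~ world angle -> (719-i)->flipped
    for r in np.arange(lo,hi,.5):
        p=pol[:,int(r*10)];F=np.fft.fft(p-p.mean());th=(np.arange(720)+1)*.5
        f=np.sum((p-p.mean())*np.exp(1j*10*np.radians(th)))
        print(r,"mean",round(p.mean()),"amp",round(abs(f)/360,1),"bright peak deg mod36",round(np.degrees(np.angle(f))/10%36,1))
E
python3 - <<'E'
from ph import *
W=lambda f:(lambda D:(D["K"],D["R"],D["t"]))(np.load(f))
im=cv2.imread("pics/w5.png");C=W("w5.npz")
r=rectify(im,C,(.582,.175),.048,.1,800)
P=np.array([(130,37),(209,23),(306,61),(358,123),(374,226),(345,301),(265,368),(185,380),(88,343),(37,281),(20,178),(48,102)],float)
P=(P-200)*.5e-3*[1,-1]+[.582,.175]; P3=np.c_[P,np.full(12,.044)]
px=proj(C,P3)
g=cv2.cvtColor(im,cv2.COLOR_BGR2GRAY);Q=[]
for u,v in px:
    x,y=int(round(u)),int(round(v));w=255.-g[y-4:y+5,x-4:x+5];w=np.clip(w-np.percentile(w,70),0,None);Y,X=np.mgrid[-4:5,-4:5]
    Q.append((x+(w*X).sum()/w.sum(),y+(w*Y).sum()/w.sum()))
H=ray(C,Q,.048)[:,:2];A=np.c_[2*H,np.ones(12)];s=np.linalg.lstsq(A,(H**2).sum(1),rcond=None)[0];c=s[:2];print("center",c,"r",np.sqrt(s[2]+c@c))
a=np.degrees(np.arctan2(*(H-c).T[::-1]));print(np.sort(a%360));print("stand mid mod 60 (or +30)",np.degrees(np.angle(np.exp(6j*np.radians(a)).sum()))/6%30)
print("disc");phase10(cv2.imread("pics/wd.png"),W("wd.npz"),(.5423,-.1138),.03,13,18.5)
print("spline");phase10(im,C,c,.064,13,17.5)
E
```

```text
center [0.5808 0.1749] r 0.08808394424204914
[ 25.9376  52.1174  86.4635 112.0346 146.2844 172.3927 206.2603 232.1841
 266.1579 292.321  325.964  352.0295]
stand mid mod 60 (or +30) 9.180783266040574
disc
13.0 mean 122 amp 0.8 bright peak deg mod36 3.8
13.5 mean 128 amp 7.3 bright peak deg mod36 23.8
14.0 mean 138 amp 20.3 bright peak deg mod36 23.7
14.5 mean 146 amp 32.5 bright peak deg mod36 23.4
15.0 mean 150 amp 41.7 bright peak deg mod36 23.0
15.5 mean 152 amp 47.2 bright peak deg mod36 23.0
16.0 mean 152 amp 49.3 bright peak deg mod36 23.0
16.5 mean 155 amp 46.1 bright peak deg mod36 23.1
17.0 mean 163 amp 38.1 bright peak deg mod36 23.0
17.5 mean 176 amp 27.1 bright peak deg mod36 22.7
18.0 mean 188 amp 17.5 bright peak deg mod36 22.2
spline
13.0 mean 172 amp 5.1 bright peak deg mod36 19.2
13.5 mean 171 amp 1.2 bright peak deg mod36 15.1
14.0 mean 158 amp 10.0 bright peak deg mod36 34.9
14.5 mean 145 amp 22.3 bright peak deg mod36 33.9
15.0 mean 142 amp 26.6 bright peak deg mod36 33.7
15.5 mean 143 amp 24.7 bright peak deg mod36 33.5
16.0 mean 143 amp 22.8 bright peak deg mod36 33.3
16.5 mean 143 amp 19.9 bright peak deg mod36 33.4
17.0 mean 140 amp 14.0 bright peak deg mod36 33.9
```

Everything is consistent: flywheel centre (0.5808, 0.1749), spline teeth at 33.2° mod 36, disc grooves at 5.3° mod 36. Next I'll go over the disc with tool x at 59.3°, so the fingers close on flats between paddles.

Request:
step_arm(
  deltas=[
    [[1,-0.905,0.102,0,0],[1,-0.905,0.102,0,0],[1,-0.905,0.102,0,0],[1,-0.905,0.102,0,0],[1,-0.905,0.102,0,0],[1,-0.905,0.102,0,0],[1,-0.905,0.102,0,0],[1,-0.905,0.102,0,0],[1,0,0,0.3,0.947],[1,0,0,0.3,0.947],[1,0,0,0.3,0.947],[1,0,0,0,0]],
  ],
)

```text
clock: 8.23
tool_pos: [0.541, -0.1134, 0.1377]
ee_rot: [-2.726, -1.548, 0.004]
wrist_force: [0.3, -1.3, 0.4]
opening: 0.0856
finger_force: 0.0
```

Request:
step_arm(
  deltas=[
    [[1,0,0,0,0],[1,0,0,0,0]],
  ],
)

```text
clock: 8.4
tool_pos: [0.5429, -0.1136, 0.1407]
ee_rot: [-2.725, -1.557, -0.001]
wrist_force: [1.4, -0.8, 0.5]
opening: 0.0854
finger_force: 0.0
```

```bash
python3 - <<'E'
from ph import *
C=cam("wrist");im=env.snapshot("wrist")[:,:,::-1].copy();cv2.imwrite("pics/w6.png",im)
u,v=proj(C,(.5425,-.1138,.008))[0];print("px",u,v)
h=cv2.cvtColor(im,cv2.COLOR_BGR2HSV);m=cv2.inRange(h,(10,40,60),(25,110,255));m=cv2.morphologyEx(m,cv2.MORPH_OPEN,np.ones((3,3)))
n,l,s,ce=cv2.connectedComponentsWithStats(m);i=[j for j in range(1,n) if s[j,4]>150 and np.hypot(*(ce[j]-[u,v]))<120]
P=ray(C,ce[i],.008)[:,:2];print(s[i,4],P)
c=P.mean(0);d=P-c;print("c",c,"ang",np.degrees(np.arctan2(d[:,1],d[:,0])),"r",np.hypot(*d.T))
phase10(im,C,c,.03,15,17)
go((c[0],c[1],.006),np.radians(59.3))
E
```

```text
px 252.40174330427786 185.45108871996084
[854 826 732 695] [[ 0.5884 -0.0936]
 [ 0.5219 -0.067 ]
 [ 0.5626 -0.1598]
 [ 0.4951 -0.1333]]
c [ 0.542  -0.1134] ang [  23.1738  113.384   -66.1119 -157.0549] r [0.0504 0.0505 0.0508 0.0509]
15.0 mean 146 amp 36.7 bright peak deg mod36 22.8
15.5 mean 148 amp 40.5 bright peak deg mod36 22.7
16.0 mean 147 amp 42.7 bright peak deg mod36 22.8
16.5 mean 147 amp 40.9 bright peak deg mod36 23.0
tool xdir deg 59.46592772993485 delta units [-0.0174 -0.0203  3.375 ] pos [ 0.5431 -0.1137  0.141 ] q [-0.2081  0.2829 -0.3005  0.9882  0.003   1.8957]
yaw units 0.028959852077230508
```

The disc measures (0.542, −0.1134), and the angle is confirmed. Descend and grip.

Request:
step_arm(
  deltas=[
    [[1,-0.02,-0.02,0.8,0.03],[1,0,0,0.8,0],[1,0,0,0.8,0],[1,0,0,0.5,0],[1,0,0,0.47,0],[1,0,0,0,0],[1,0,0,0,0]],
  ],
  squeeze=50,
)

```text
clock: 9.03
tool_pos: [0.5408, -0.1135, 0.0055]
ee_rot: [-2.728, -1.55, 0.0]
wrist_force: [1.0, -1.0, 0.2]
opening: 0.0851
finger_force: 0.0
```

Request:
step_arm(
  deltas=[
    [[-0.3,0,0,0,0],[-0.3,0,0,0,0],[-0.3,0,0,0,0],[-0.3,0,0,0,0],[-0.3,0,0,0,0]],
  ],
  squeeze=50,
)

```text
clock: 9.45
tool_pos: [0.5426, -0.1142, 0.0073]
ee_rot: [-2.731, -1.55, -0.005]
wrist_force: [-0.2, -0.0, 7.1]
opening: 0.0507
finger_force: 53.2
```

Request:
step_arm(
  deltas=[
    [[-0.3,0,0,-0.3,0],[-0.3,0,0,-0.6,0],[-0.3,0,0,-0.8,0],[-0.3,0,0,-0.8,0],[-0.3,0,0,-0.8,0],[-0.3,0,0,-0.6,0],[-0.3,0,0,0,0],[-0.3,0,0,0,0]],
  ],
)

```text
clock: 10.12
tool_pos: [0.5423, -0.1147, 0.1631]
ee_rot: [-2.731, -1.55, -0.005]
wrist_force: [0.3, -0.3, -3.7]
opening: 0.0511
finger_force: 53.6
```

```bash
python3 - <<'E'
from ph import *
C=cam("wrist");im=env.snapshot("wrist")[:,:,::-1].copy();cv2.imwrite("pics/w7.png",im)
p,R,s=tool();print(s["opening"],s["wrist_force"])
zu=p[2]-.0073
u,v=proj(C,(p[0],p[1],zu+.008))[0];print("px",u,v)
h=cv2.cvtColor(im,cv2.COLOR_BGR2HSV);m=cv2.inRange(h,(10,40,60),(25,110,255));m=cv2.morphologyEx(m,cv2.MORPH_OPEN,np.ones((3,3)))
n,l,s_,ce=cv2.connectedComponentsWithStats(m);i=[j for j in range(1,n) if s_[j,4]>100]
P=ray(C,ce[i],zu+.008);print(s_[i,4],ce[i]);Q=(P-p)@R;print("tool frame",Q,np.degrees(np.arctan2(P[:,1]-p[1],P[:,0]-p[0])))
go((.5808,.1749,.16),np.radians(59.3-8.1))
E
```

```text
0.05122550707161617 [ 0.3664  0.7312 -4.0353]
px 250.32562813452074 246.5542957523697
[2932 2787  132  987  317  115  177] [[309.2991 173.3683]
 [174.1091 194.0775]
 [348.2879 271.8788]
 [210.3273 315.4813]
 [303.     306.4164]
 [458.1826 326.1913]
 [360.2768 346.0621]]
tool frame [[ 0.0416  0.0303 -0.0007]
 [ 0.0304 -0.04   -0.0005]
 [-0.016   0.056  -0.0009]
 [-0.0459 -0.0241 -0.0007]
 [-0.0394  0.0313 -0.0009]
 [-0.0537  0.1268 -0.0011]
 [-0.0688  0.0687 -0.001 ]] [  23.      111.8708  -46.7898 -148.6141  -82.3511  -53.7974  -75.8752]
tool xdir deg 59.13614732050083 delta units [ 6.7179 -2.8556  0.0556] pos [ 0.541  -0.1144  0.1613] q [-0.2101  0.2652 -0.2751  1.0321  0.0029  1.8994]
yaw units 1.3851190066606556
```

The disc is held (≈3.7 N), still centred and unrotated. Carry it over the shaft with the −8° correction.

Request:
step_arm(
  deltas=[
    [[-0.3,0.84,-0.357,0,0],[-0.3,0.84,-0.357,0,0],[-0.3,0.84,-0.357,0,0],[-0.3,0.84,-0.357,0,0],[-0.3,0.84,-0.357,0,0],[-0.3,0.84,-0.357,0,0],[-0.3,0.84,-0.357,0,0],[-0.3,0.84,-0.357,0,0],[-0.3,0,0,0,0.7],[-0.3,0,0,0,0.7],[-0.3,0,0,0,0],[-0.3,0,0,0,0]],
  ],
)

```text
clock: 11.17
tool_pos: [0.5797, 0.1746, 0.1603]
ee_rot: [-2.829, -1.357, 0.005]
wrist_force: [0.1, -1.1, -3.4]
opening: 0.051
finger_force: 53.5
```

Request:
step_arm(
  deltas=[
    [[-0.3,0,0,0,0],[-0.3,0,0,0,0],[-0.3,0,0,0,0]],
  ],
)

```text
clock: 11.42
tool_pos: [0.581, 0.1744, 0.1622]
ee_rot: [-2.831, -1.354, -0.0]
wrist_force: [0.6, 0.4, -3.0]
opening: 0.0506
finger_force: 53.5
```

```bash
python3 - <<'E'
from ph import *
S=[]
for k in range(8):
    p,R,s=tool();S.append(np.r_[p,s["ee_rot"]]);im=env.snapshot("wrist")[:,:,::-1].copy()
S=np.array(S);print("std",S.std(0));m=S.mean(0);print("mean",m)
R=cv2.Rodrigues(m[3:])[0];print("xdir",np.degrees(np.arctan2(R[1,0],R[0,0])))
c=env.calibration("wrist");T=np.eye(4);T[:3,:3]=R;T[:3,3]=m[:3];M=np.linalg.inv(T@np.array(c["hand_eye"]));C=(np.array(c["camera_matrix"]),M[:3,:3],M[:3,3])
cv2.imwrite("pics/w8.png",im);np.savez("w8.npz",K=C[0],R=C[1],t=C[2],m=m)
# stand holes
g=cv2.cvtColor(im,cv2.COLOR_BGR2GRAY);H=[]
A=np.radians([25.94,52.1,86.2,112.2,146.2,172.3,206.2,232.2,266.2,292.2,326,352])
for a in A:
    u,v=proj(C,(.5808+.0881*np.cos(a),.1749+.0881*np.sin(a),.048))[0];x,y=int(round(u)),int(round(v))
    if not(6<x<505 and 6<y<377):continue
    w=g[y-6:y+7,x-6:x+7].astype(float);w0=np.median(w);w=np.clip(w0-30-w,0,None)
    Y,X=np.mgrid[-6:7,-6:7];q=((x+(w*X).sum()/max(w.sum(),1)),(y+(w*Y).sum()/max(w.sum(),1)))
    h=ray(C,q,.048)[0,:2];print(round(np.degrees(a)),(x,y),"med",w0,"npx",(w>0).sum(),"err mm",1e3*(h-[.5808+.0881*np.cos(a),.1749+.0881*np.sin(a)]))
# held disc paddles
h=cv2.cvtColor(im,cv2.COLOR_BGR2HSV);k=cv2.inRange(h,(10,40,60),(25,110,255));k=cv2.morphologyEx(k,cv2.MORPH_OPEN,np.ones((3,3)))
n,l,s_,ce=cv2.connectedComponentsWithStats(k);i=[j for j in range(1,n) if s_[j,4]>500]
P=ray(C,ce[i],m[2]+.0007);print(s_[i,4],ce[i],((P-m[:3])@R)[:,:2])
E
```

```text
std [0.0001 0.0002 0.0001 0.0001 0.0001 0.0004]
mean [ 0.5811  0.1746  0.1625 -2.8313 -1.3536 -0.0008]
xdir 51.10321150280324
26 (296, 100) med 233.0 npx 59 err mm [-0.3688  0.5187]
52 (250, 90) med 238.0 npx 61 err mm [-0.3339  0.0461]
86 (193, 109) med 222.0 npx 61 err mm [-0.2701 -0.0641]
112 (165, 144) med 207.0 npx 61 err mm [-0.3619  0.3207]
146 (159, 198) med 166.0 npx 0 err mm [ 0.0515 -0.2373]
172 (175, 235) med 132.0 npx 36 err mm [ 0.1264 -0.019 ]
206 (215, 266) med 127.0 npx 53 err mm [-0.785  -3.0792]
232 (254, 273) med 95.0 npx 0 err mm [ 0.246  -0.4357]
266 (302, 259) med 132.0 npx 40 err mm [ 4.1493 -2.5616]
292 (331, 232) med 200.0 npx 60 err mm [ 0.0066 -0.7214]
326 (347, 182) med 172.0 npx 11 err mm [2.3321 0.2816]
352 (337, 141) med 211.0 npx 58 err mm [-0.1361  0.5176]
[2952 2838  993] [[309.1975 173.1951]
 [174.2713 193.6124]
 [210.285  315.4914]] [[ 0.0416  0.0288]
 [ 0.0307 -0.0405]
 [-0.045  -0.025 ]]
```

All consistent: error about 0.7 mm, yaw within 0.3°. Lower over the nose to just above the splines.

Request:
step_arm(
  deltas=[
    [[-0.3,-0.018,-0.01,0.5,0],[-0.3,0,0,0.5,0],[-0.3,0,0,0.4,0],[-0.3,0,0,0.3,0],[-0.3,0,0,0.3,0],[-0.3,0,0,0.1,0],[-0.3,0,0,0,0],[-0.3,0,0,0,0]],
  ],
)

```text
clock: 12.48
tool_pos: [0.5805, 0.175, 0.0788]
ee_rot: [-2.831, -1.354, -0.001]
wrist_force: [0.7, 0.3, -3.1]
opening: 0.0505
finger_force: 53.4
```

Request:
step_arm(
  deltas=[
    [[-0.3,0,0,0.05,0],[-0.3,0,0,0.05,0],[-0.3,0,0,0.05,0],[-0.3,0,0,0.05,0],[-0.3,0,0,0.05,0],[-0.3,0,0,0,0]],
  ],
)

```text
clock: 12.98
tool_pos: [0.5805, 0.1751, 0.0682]
ee_rot: [-2.831, -1.354, -0.001]
wrist_force: [1.1, 0.8, -2.1]
opening: 0.0508
finger_force: 53.4
```

No resistance so far. Continue.

Request:
step_arm(
  deltas=[
    [[-0.3,0,0,0.08,0],[-0.3,0,0,0.08,0],[-0.3,0,0,0.08,0],[-0.3,0,0,0.08,0],[-0.3,0,0,0.05,0],[-0.3,0,0,0,0],[-0.3,0,0,0,0]],
  ],
)

```text
clock: 13.57
tool_pos: [0.5804, 0.1751, 0.0535]
ee_rot: [-2.831, -1.354, -0.001]
wrist_force: [2.3, 0.9, -4.1]
opening: 0.0509
finger_force: 53.5
```

Request:
step_arm(
  deltas=[
    [[-0.3,0,0,0.025,0],[-0.3,0,0,0.025,0],[-0.3,0,0,0.02,0],[-0.3,0,0,0,0],[-0.3,0,0,0,0]],
  ],
)

```text
clock: 13.98
tool_pos: [0.5805, 0.1751, 0.0514]
ee_rot: [-2.831, -1.354, -0.002]
wrist_force: [0.5, 1.4, 3.2]
opening: 0.0508
finger_force: 54.2
```

The disc is seated on the plate. Open slowly, retreat straight up and check.

Request:
step_arm(
  deltas=[
    [[0.4,0,0,0,0],[0.6,0,0,0,0],[1,0,0,0,0],[1,0,0,0,0],[1,0,0,-0.2,0],[1,0,0,-0.4,0],[1,0,0,-0.7,0],[1,0,0,-0.8,0],[1,0,0,-0.8,0],[1,0,0,0,0],[1,0,0,0,0],[1,0,0,0,0]],
  ],
)

```text
clock: 14.98
tool_pos: [0.5802, 0.1746, 0.167]
ee_rot: [-2.831, -1.354, -0.001]
wrist_force: [-0.1, -0.6, 0.2]
opening: 0.0856
finger_force: 0.0
```

```bash
python3 - <<'E'
from ph import *
im=env.snapshot("wrist");C=cam("wrist");p,R,s=tool();print(p,s["opening"],s["wrist_force"])
im=env.snapshot("wrist")[:,:,::-1].copy();cv2.imwrite("pics/w9.png",im)
u,v=proj(C,(.5806,.175,.052))[0]
h=cv2.cvtColor(im,cv2.COLOR_BGR2HSV);k=cv2.inRange(h,(10,40,60),(25,110,255));k=cv2.morphologyEx(k,cv2.MORPH_OPEN,np.ones((3,3)))
n,l,s_,ce=cv2.connectedComponentsWithStats(k);i=[j for j in range(1,n) if s_[j,4]>150 and np.hypot(*(ce[j]-[u,v]))<130]
P=ray(C,ce[i],.052)[:,:2];c=P.mean(0);d=P-c
print(s_[i,4],"c",c,"ang",np.degrees(np.arctan2(d[:,1],d[:,0])),"r",np.hypot(*d.T))
E
```

```text
[0.5796 0.1744 0.1661] 0.08540015133950905 [ 0.561   0.0252 -0.4346]
[989 968 835 812] c [0.5806 0.1755] ang [  15.193   105.2869  -73.9839 -165.3011] r [0.0504 0.0504 0.0508 0.0511]
```

At z = 52 mm the paddle radii match the bench measurement (50.4–51.1 mm) and the disc is centred on the shaft, so it is fully down and flat.

```bash
python3 -c "
from workcell import env
print(env.hand_in())"
```

```text
the job is handed in; nothing more can be done
None
```

The job is handed in at about 15 s on the clock: the middle plate has dropped into its slots, the top disc is on the splines flat on the plate, and I touched nothing else on the bench; the hand-in gave no verdict back.

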